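# Put two sample bottles into the free wells of a covered cold block

## Task

The two tall square bottles on the steel tray belong in the cold block, but only two of its six wells are free: the others hide a jar under their self-closing flaps. Before you lift a bottle, feel down through the flaps with the empty fingers to find the free wells; then set (do not drop) one square bottle in each, upright and right down on the well floor, without knocking over or pushing away any of the other ware on the tray.

Things in the scene. Friction and masses are not known exactly. Their poses are not given: they have to be found in the camera images.
- cold_block: fixed white chilled block, 216 (x) x 230 (y) x 130 mm high; origin in the centre of its underside, on the table. Six wells, 2 along x by 3 along y, pitch 78 mm (x), 70 mm (y), each covered flush with the top by two flaps. Exactly two wells are free; each of the other four hides a closed jar 60 mm tall, 46 mm across, on its floor. Nothing shows from outside which.
- tray: fixed shallow stainless tray, 200 (x) x 290 (y) mm, rim 18 mm high, floor 3 mm above the table; origin in the centre of its underside. The bottles, the beaker and the jar stand on it in two rows of three about 92 mm apart, in any order.
- well1 (a point): mouth of a well (-x row, +y end): its centre, level with flaps and block top; axes as the block. All wells: 66 (x) x 58 (y) mm inside, floor 100 mm below the mouth. Two slick flaps hinged on the x sides meet along y in the middle, open downward at about 1 N, hang 33 mm down with 60 mm between them and spring shut. A finger or bottle going in stops on a jar's lid 40 mm below the mouth, or on the floor of a free well.
- well2 (a point): mouth of a well (row on the -x side, middle): its centre, level with flaps and block top; axes as the block; otherwise as well1.
- well3 (a point): mouth of a well (row on the -x side, -y end): its centre, level with flaps and block top; axes as the block; otherwise as well1.
- well4 (a point): mouth of a well (row on the +x side, +y end): its centre, level with flaps and block top; axes as the block; otherwise as well1.
- well5 (a point): mouth of a well (row on the +x side, middle): its centre, level with flaps and block top; axes as the block; otherwise as well1.
- well6 (a point): mouth of a well (row on the +x side, -y end): its centre, level with flaps and block top; axes as the block; otherwise as well1.
- bottle1_center (a point): tall square white bottle, grey screw cap, one of two alike, 150 mm tall, 0.15-0.3 kg: body 48 x 48 mm up to 104 mm, then shoulder and neck; round cap 38 mm across, 125 to 150 mm above the underside. Stands on the tray at any yaw; blank paper label on one side. Point: on the axis, 75 mm above the underside; x, y normal to the flat sides, z up. In a well only what is over 100 mm above its underside stands out: hold it by the cap.
- bottle2_center (a point): the other square bottle, exactly as bottle1; its point likewise 75 mm above the underside.
- round_bottle_center (a point): bystander on the tray: round white bottle with sloping shoulders, body 60 mm across, 150 mm tall, same grey cap. Not to be moved. Point half-way up.
- media_bottle: bystander on the tray: clear glass bottle 66 mm across, 165 mm tall, grey cap; origin in the centre of its underside.
- beaker: bystander on the tray: open glass beaker 68 mm across, 92 mm tall; origin in the centre of its underside.
- wide_jar: bystander on the tray: squat white jar 64 mm across, 85 mm tall; origin in the centre of its underside.

How it is judged:
On the way:
1. with both bottles still on the tray, the empty fingers have reached down through the flaps of a well (x of the grasp point in the frame of cold_block between -0.085 and 0.085 m and y of the grasp point in the frame of cold_block between -0.11 and 0.11 m and z of the grasp point in the frame of cold_block below 0.127 m and distance of each of bottle1_center, bottle2_center from where it was at the start of the episode below 0.03 m), for 0.04 s.
At the end, for the whole second after the job is handed in: Both square bottles stand upright (within 7 degrees) in wells of the cold block, underside within about 6 mm of the well floor, at rest (x of bottle1_center in the frame of cold_block between -0.085 and 0.085 m and y of bottle1_center in the frame of cold_block between -0.11 and 0.11 m and z of bottle1_center in the frame of cold_block between 0.098 and 0.111 m and angle between each of bottle1_center, bottle2_center's own z axis and vertical below 0.12 rad and linear speed of each of bottle1, bottle2 below 0.02 m/s and x of bottle2_center in the frame of cold_block between -0.085 and 0.085 m and y of bottle2_center in the frame of cold_block between -0.11 and 0.11 m and z of bottle2_center in the frame of cold_block between 0.098 and 0.111 m); the robot touches nothing.
It fails at once if a square bottle let go over the cold block with its underside more than 30 mm above the floor of a well (dropped, or left standing on a jar) ((x of bottle1_center in the frame of cold_block between -0.085 and 0.085 m and y of bottle1_center in the frame of cold_block between -0.11 and 0.11 m and z of bottle1_center in the frame of cold_block above 0.135 m and contact force between the fingers and bottle1 below 0.02 N) or (x of bottle2_center in the frame of cold_block between -0.085 and 0.085 m and y of bottle2_center in the frame of cold_block between -0.11 and 0.11 m and z of bottle2_center in the frame of cold_block above 0.135 m and contact force between the fingers and bottle2 below 0.02 N)).
It fails at once if the round bottle, glass bottle, beaker or squat jar on the tray pushed more than 40 mm away or tipped over (distance of any of round_bottle_center, media_bottle, beaker, wide_jar from where it was at the start of the episode above 0.04 m or angle between any of round_bottle_center, media_bottle, beaker, wide_jar's own z axis and vertical above 0.5 rad).
It also fails if it takes over 72 s, if anything falls off the work surface, if the arm or the gripper's body presses on something with over 40 N, if the wrist force passes 120 N, or if a joint passes its speed limit or range.

## Robot

A 7-joint arm with a two-finger parallel gripper is mounted at the origin on the work surface. World frame = base frame: x ahead of the robot, y to its left, z up, the work surface at z = 0. Lengths are in m, angles in rad, forces in N, time in s.
With the tool pointing down it reaches from about 0.35 to 0.9 m from the base axis. Payload 19.9 kg.
Tool frame: the origin (TCP) lies between the finger pads; the fingertips stand 19 mm ahead of it and the grasp point (between the pads) is the TCP; z points along the fingers, y is the direction in which the jaws open and shut (so a half turn about z gives the same grasp; the last joint's range is limited). The gripper opens to 94 mm and grips with 3 to 60 N. Pads are 16 mm wide; open, the fingers measure 119 mm over their backs; the gripper's body (75 mm by 177 mm) begins 78 mm behind the grasp point.
Start: joints at [-1.23, 0.417, -0.01, 1.614, 0.005, 1.111, -0.053], TCP at [0.233, 0.58, 0.224] pointing down, gripper open.
Joint ranges: [-2.81, 2.81], [-0.39, 2.02], [-1.27, 1.25], [0.06, 2.57], [-1.19, 4.33], [0.19, 2], [-2.82, 2.82]. Speed limits (rad/s): [1.89, 1.89, 2.39, 2.39, 3.01, 3.01, 3.01].

## Interface

Orientations are given as a 3x3 rotation matrix whose columns are the frame's x, y, z axes.
In Python, from rig import robot gives the robot as it stands. Calls block until the motion is done:
- robot.move_ptp(position, orientation): joint-space move of the TCP to a pose.
- robot.move_linear(position, velocity=0.15, frame=None, threshold=None): straight line of the TCP; frame=None keeps the orientation; velocity is the mean speed in m/s. With threshold (N) it stops when the force on the tool has changed by that much, and returns True; else False.
- robot.goto_joints(angles): joint-space move.
- robot.gripper_to(opening): finger opening in m; the grip force is fixed at half the most; returns when the fingers have stopped.
- robot.pause(seconds).
- robot.ik(position, orientation): joint angles nearest the present ones, or None.
- robot.get_state(): the state.
- robot.grab_frame(name): name is "scene" or "top" or "wrist"; returns the picture (400x640x3 uint8, red, green, blue); there is no depth.
- robot.camera_info(name): a dict with "fx", "fy", "cx", "cy" (pixels), "rvec" (rotation vector, rad) and "tvec" (3), from world to camera coordinates, as OpenCV has them. Camera axes: x right, y down, z forward; pixel columns grow to the right and rows downward; lengths in m; the calibration is good to about 2 mm. A picture is of the moment at which its call begins: read the wrist's pose just before it. camera_info takes no time and is no camera call; for the wrist camera it gives the pose at the moment of the call.
A pose or a line that the arm cannot do raises robot.PlanningError and nothing moves.
- robot.sign_off(): hands the job in, once; it reports no verdict.
The state is a dict: "time": time; "qpos": joint angles; "joint_vel": joint speeds; "effort": joint torques, N m; "ee_pos": TCP position; "tool_rot": TCP orientation; "force": force on the tool from outside, world axes, zero at the start; "moment": the same for the moment, N m; "opening": finger opening in m.
Only numpy, scipy, OpenCV 4.12 (cv2) and the standard library are available. Lean on these libraries where they do the work, as an engineer would, in place of code of your own. Each camera call takes 0.05 s, during which the arm holds its last target.

## Working session

There is one attempt and no reset: what is moved stays moved. The work goes in short steps, each a Python script; the robot and the scene stay as the last script left them, time stands still between calls to the robot, and variables do not carry over. Pictures are saved under pics/ and viewed, and the job is handed in when it is done.

```bash
ls; mkdir -p pics; python3 - <<'E'
from rig import robot
import cv2,numpy as np
s=robot.get_state();print(s['time'],s['ee_pos'],s['opening'],s['force'])
for n in ("scene","top","wrist"):
    i=robot.camera_info(n);print(n,i)
    cv2.imwrite(f'pics/{n}0.png',robot.grab_frame(n)[:,:,::-1])
E
```

```text
pics
0.0 [0.23329447 0.57945035 0.22380884] 0.09409221611156947 [-0.02682546 -0.04867454  0.20683855]
scene {'fx': 462.9954659941619, 'fy': 462.9954659941619, 'cx': 316.15751439906074, 'cy': 195.68677109471406, 'rvec': array([ 2.02416634,  0.70651768, -0.42218087]), 'tvec': array([-0.41691221, -0.06221947,  1.29656594])}
top {'fx': 498.02067962510625, 'fy': 498.02067962510625, 'cx': 319.0899849911314, 'cy': 205.29555838097775, 'rvec': array([ 2.14930406, -2.14280517,  0.13933373]), 'tvec': array([0.00943484, 0.56137065, 0.99203078])}
wrist {'fx': 293.2986778568032, 'fy': 293.2986778568032, 'cx': 320.02608938418723, 'cy': 197.992203909503, 'rvec': array([-2.4236603 , -1.63787959, -0.20501569]), 'tvec': array([-0.62326488, -0.02768088,  0.39070596])}
```

View pics/scene0.png

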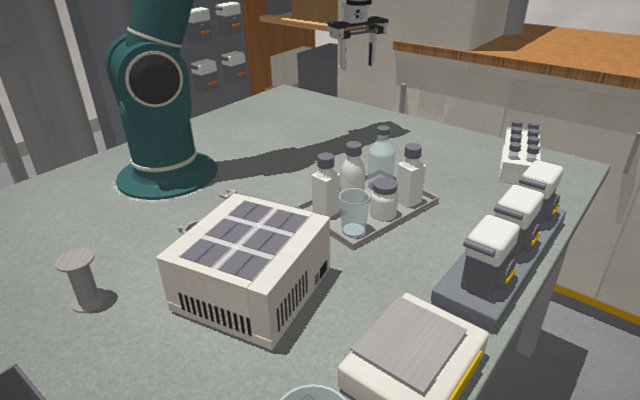

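View pics/top0.png

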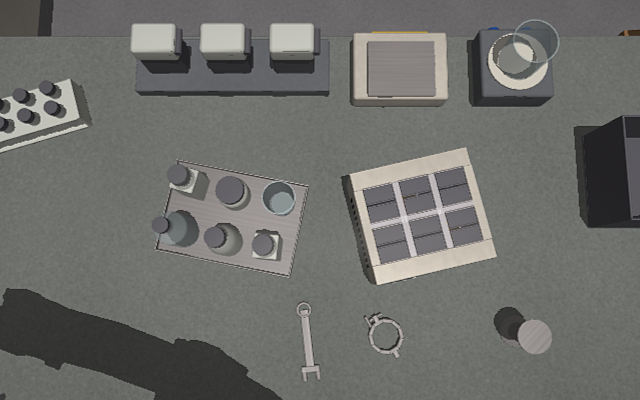

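View pics/wrist0.png

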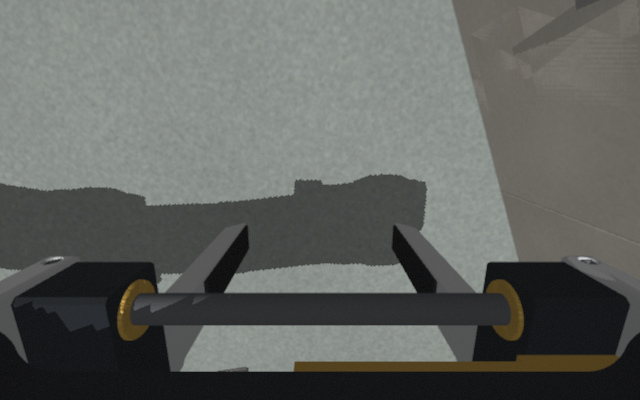

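The top view shows the tray around (232,218) and the block around (420,215). The square-bottle caps are near (179,176) and (264,243). Next I'll detect these more precisely.

```bash
cat > h.py <<'E'
import cv2,numpy as np
def ray(info,uv):
    R,_=cv2.Rodrigues(np.array(info['rvec']));t=np.array(info['tvec'])
    d=R.T@np.array([(uv[0]-info['cx'])/info['fx'],(uv[1]-info['cy'])/info['fy'],1]);return -R.T@t,d
def onz(info,uv,z):
    c,d=ray(info,uv);return c+d*(z-c[2])/d[2]
def proj(info,p):
    K=np.array([[info['fx'],0,info['cx']],[0,info['fy'],info['cy']],[0,0,1]])
    return cv2.projectPoints(np.array(p,float).reshape(-1,1,3),info['rvec'],info['tvec'],K,None)[0].reshape(-1,2)
E
python3 - <<'E'
from rig import robot
from h import *
i=robot.camera_info('top')
im=cv2.imread('pics/top0.png')
print('cam',ray(i,(0,0))[0])
g=cv2.cvtColor(im,cv2.COLOR_BGR2GRAY)
hsv=cv2.cvtColor(im,cv2.COLOR_BGR2HSV)
# bright block top
m=((g>55)&(g<125)).astype(np.uint8)
m[:, :350]=0;m[:, 490:]=0;m[:150]=0;m[275:]=0
b=im.astype(int)
print(im[195,375],im[205,375],im[162,440],im[180,300],im[176,179],im[190,215],im[243,264], im[215,400])
big=cv2.resize(im[140:290,140:320],None,fx=4,fy=4,interpolation=cv2.INTER_CUBIC);cv2.imwrite('pics/trayz.png',big)
big=cv2.resize(im[140:290,335:505],None,fx=4,fy=4,interpolation=cv2.INTER_CUBIC);cv2.imwrite('pics/blockz.png',big)
E
```

```text
cam [0.41957544 0.00236285 1.05985941]
[109 104 107] [79 75 78] [174 184 193] [107 111 109] [104 100 102] [115 113 116] [114 111 113] [156 154 159]
```

View pics/trayz.png

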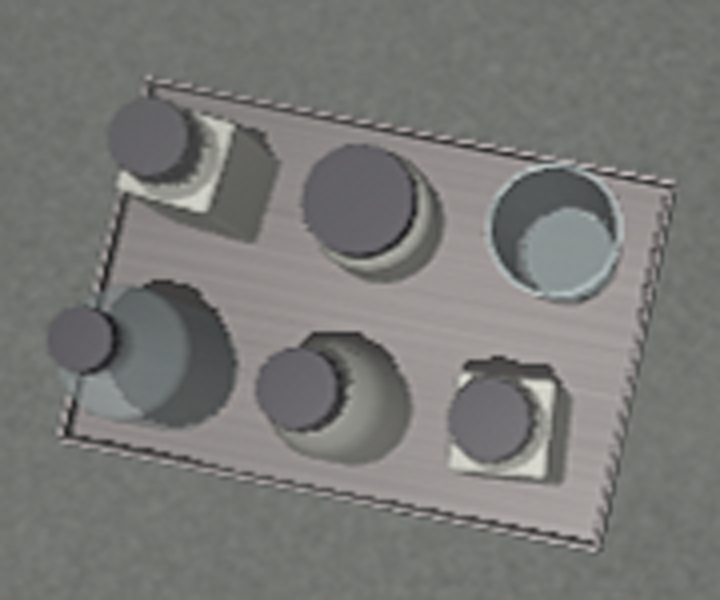

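View pics/blockz.png

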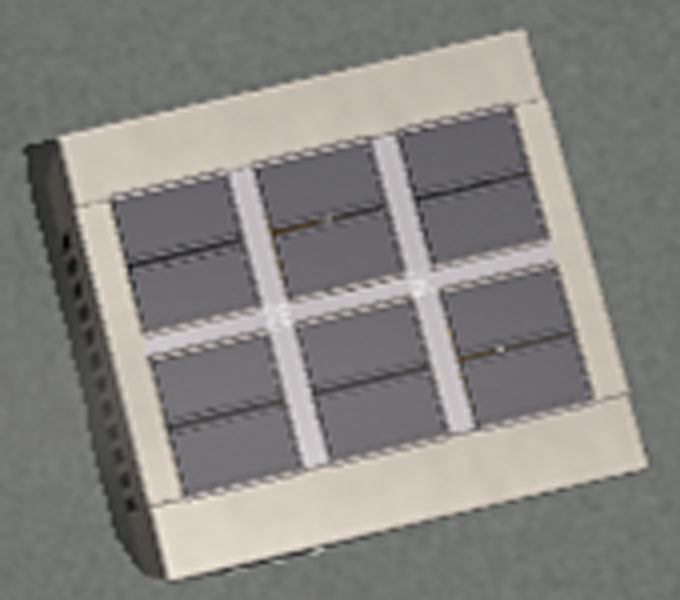

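```bash
python3 - <<'E'
from rig import robot
from h import *
i=robot.camera_info('top'); si=robot.camera_info('scene')
im=cv2.imread('pics/top0.png')
g=cv2.cvtColor(im,cv2.COLOR_BGR2GRAY)
b,gg,r=[im[:,:,k].astype(int) for k in range(3)]
# block: beige / bright + not table green
m=((g>140)).astype(np.uint8);m[:,:335]=0;m[:,505:]=0;m[:140]=0;m[290:]=0
cs,_=cv2.findContours(m,cv2.RETR_EXTERNAL,cv2.CHAIN_APPROX_NONE)
c=max(cs,key=cv2.contourArea);hull=cv2.convexHull(c)
box=cv2.approxPolyDP(hull,8,True).reshape(-1,2);print('block quad',box.tolist())
P=np.array([onz(i,q,.13)[:2] for q in hull.reshape(-1,2)]).astype(np.float32)
rect=cv2.minAreaRect(P*1000);print('rect',rect)
for q in box: print(onz(i,q,.13).round(4))
# caps
d=((np.abs(b-gg)<9)&(np.abs(r-gg)<6)&(b>gg)&(r>=gg)&(g<118)&(g>75)).astype(np.uint8)
zz=np.zeros_like(d);zz[150:285,150:312]=1;d*=zz
d=cv2.morphologyEx(d,cv2.MORPH_OPEN,np.ones((5,5),np.uint8))
cs,_=cv2.findContours(d,cv2.RETR_EXTERNAL,cv2.CHAIN_APPROX_NONE)
for c in cs:
    if cv2.contourArea(c)>80:
        (x,y),R=cv2.minEnclosingCircle(c);M=cv2.moments(c);u=(M['m10']/M['m00'],M['m01']/M['m00'])
        p=onz(i,u,.153);print('cap',np.round(u,1),'r',round(R,1),cv2.contourArea(c),p.round(4),'diam',2*R*(1.06-.153)/498,'scene px',proj(si,p).round(0))
# corners of bottle shoulder in zoom coords
f=lambda X,Y:(140+(X+.5)/4-.5,140+(Y+.5)/4-.5)
for n,pts in (('A',[(237,122),(210,213),(119,190)]),('B',[(463,372),(556,380),(549,478),(448,470)])):
    W=np.array([onz(i,f(*q),.107)[:2] for q in pts]);print(n,W.round(4).tolist())
    for k in range(len(W)-1):
        v=W[k+1]-W[k];print(np.linalg.norm(v).round(4),np.degrees(np.arctan2(v[1],v[0])).round(1))
E
```

```text
block quad [[465, 147], [496, 256], [377, 284], [349, 174]]
rect ((530.4156494140625, -183.4976806640625), (218.3881072998047, 230.97328186035156), 13.541437149047852)
[ 0.6619 -0.2682  0.13  ]
[ 0.4546 -0.3179  0.13  ]
[ 0.4025 -0.0969  0.13  ]
[ 0.6089 -0.0463  0.13  ]
cap [261.5 244.2] r 10.3 285.0 [0.4737 0.1148 0.153 ] diam 0.03736485854305896 scene px [[325. 155.]]
cap [213.6 236.6] r 10.3 297.0 [0.4873 0.2026 0.153 ] diam 0.03758256320110765 scene px [[353. 143.]]
cap [159.4 224.4] r 8.1 181.0 [0.5094 0.3028 0.153 ] diam 0.029489428144860937 scene px [[384. 132.]]
cap [228.9 189.3] r 14.0 556.5 [0.575  0.1771 0.153 ] diam 0.05103551607246859 scene px [[379. 157.]]
cap [176.8 173.9] r 9.9 267.5 [0.6037 0.2749 0.153 ] diam 0.03620916188481342 scene px [[412. 145.]]
A [[0.6207, 0.2458], [0.5756, 0.2573], [0.5869, 0.3021]]
0.0465 165.7
0.0462 75.9
B [[0.4986, 0.1326], [0.4949, 0.0879], [0.4482, 0.0906], [0.4518, 0.1388]]
0.0449 -94.7
0.0468 176.8
0.0484 85.7
```

```bash
cat >> h.py <<'E'
BC=np.array([.5304,-.1835]);BY=np.radians(13.6)
def R(psi):
    c,s=np.cos(psi),np.sin(psi);return np.array([[c,s,0],[s,-c,0],[0,0,-1.]])
def well(n):
    x=-.039 if n<=3 else .039;y=[.07,0,-.07][(n-1)%3]
    c,s=np.cos(BY),np.sin(BY);return BC+np.array([c*x-s*y,s*x+c*y])
BOT={'A':(np.array([.6037,.2745]),np.radians(-14.2)),'B':(np.array([.4737,.1140]),np.radians(-4.1))}
E
python3 - <<'E'
from rig import robot
from h import *
s=robot.get_state();print(s['tool_rot'].round(2).tolist())
for k in range(4):
    a=k*np.pi/2
    for n in range(1,7):
        for z in (.085,.31):
            q=robot.ik([*well(n),z],R(BY+a)); print('w',k*90,n,z,None if q is None else np.round(q,2).tolist()) if n in(1,3,6) or q is None else 0
    for b,(p,y) in BOT.items():
        for z in (.14,.31):
            q=robot.ik([*p,z],R(y+a));print(b,k*90,z,None if q is None else np.round(q,2).tolist())
i=robot.camera_info('top')
print([proj(i,[*well(n),.13]).round(0).tolist() for n in range(1,7)])
E
```

```text
[[-0.93, 0.37, -0.0], [0.37, 0.93, -0.0], [-0.0, -0.0, -1.0]]
w 0 1 0.085 [-0.61, 0.62, 1.04, 2.08, -0.72, 0.86, -0.49]
w 0 1 0.31 [-0.71, 0.15, 1.01, 1.85, -0.13, 1.22, -1.0]
w 0 3 0.085 [-0.26, 0.69, 0.92, 1.88, -0.69, 0.92, -0.33]
w 0 3 0.31 [-0.44, 0.46, 1.18, 1.67, -0.44, 1.31, -0.51]
w 0 6 0.085 [-0.3, 0.82, 0.97, 1.72, -0.78, 1.03, -0.39]
w 0 6 0.31 [-0.33, 0.54, 1.01, 1.51, -0.46, 1.35, -0.62]
A 0 0.14 [-0.92, 0.66, 0.66, 1.6, -0.45, 1.04, -1.95]
A 0 0.31 [-0.94, 0.5, 0.69, 1.42, -0.32, 1.34, -2.05]
B 0 0.14 [-0.88, 0.34, 0.68, 2.05, -0.28, 0.85, -1.67]
B 0 0.31 [-0.9, 0.1, 0.65, 1.85, -0.06, 1.21, -1.87]
w 90 1 0.085 [-0.54, 0.55, 0.93, 2.08, -0.62, 0.81, 1.0]
w 90 1 0.31 [-0.64, 0.13, 0.92, 1.85, -0.11, 1.22, 0.55]
w 90 3 0.085 [-0.31, 0.75, 1.01, 1.88, -0.77, 0.97, 1.3]
w 90 3 0.31 [-0.41, 0.43, 1.12, 1.67, -0.4, 1.3, 1.02]
w 90 6 0.085 [-0.3, 0.82, 0.96, 1.72, -0.77, 1.03, 1.18]
w 90 6 0.31 [-0.34, 0.54, 1.03, 1.51, -0.47, 1.35, 0.96]
A 90 0.14 [-0.75, 0.6, 0.4, 1.6, -0.26, 1.0, -0.52]
A 90 0.31 [-0.78, 0.45, 0.44, 1.41, -0.2, 1.32, -0.57]
B 90 0.14 [-0.73, 0.31, 0.5, 2.0
[... 631 characters left out ...]
03, 1.21, 1.23]
w 270 1 0.085 [-0.64, 0.65, 1.08, 2.08, -0.76, 0.88, -2.02]
w 270 1 0.31 [-0.77, 0.16, 1.08, 1.85, -0.15, 1.22, -2.54]
w 270 3 0.085 [-0.34, 0.79, 1.08, 1.88, -0.84, 1.01, -1.79]
w 270 3 0.31 [-0.39, 0.42, 1.09, 1.67, -0.38, 1.29, -2.14]
w 270 6 0.085 [-0.36, 0.89, 1.08, 1.72, -0.88, 1.09, -1.89]
w 270 6 0.31 [-0.37, 0.57, 1.08, 1.51, -0.51, 1.37, -2.15]
A 270 0.14 [-0.36, 0.57, -0.16, 1.58, 0.1, 1.0, 2.34]
A 270 0.31 [-0.42, 0.43, -0.08, 1.4, 0.04, 1.31, 2.39]
B 270 0.14 [-0.3, 0.28, 0.01, 2.03, -0.0, 0.83, 2.77]
B 270 0.31 [-0.46, 0.09, 0.17, 1.84, -0.02, 1.21, 2.79]
[[[391.0, 244.0]], [[428.0, 235.0]], [[464.0, 227.0]], [[381.0, 204.0]], [[417.0, 195.0]], [[453.0, 187.0]]]
```

```bash
python3 - <<'E'
from rig import robot
from h import *
Rw=R(BY+np.pi/2)
robot.move_ptp([*well(1),.26],Rw)
robot.gripper_to(0.0)
robot.move_linear([*well(1),.165],velocity=.15)
print(robot.get_state()['time'],robot.get_state()['force'].round(2))
hit=robot.move_linear([*well(1),.09],velocity=.06,threshold=5)
s=robot.get_state();print(hit,s['time'],s['ee_pos'].round(4),s['force'].round(2))
robot.move_linear([*well(1),.17],velocity=.15)
s=robot.get_state();print(s['time'],s['ee_pos'].round(4),s['force'].round(2),s['opening'])
E
```

```text
4.9833 [-0.64 -0.41  0.35]
True 5.8667 [ 0.4761 -0.1249  0.1093] [-2.37  1.89 11.02]
6.4167 [ 0.4759 -0.1243  0.1692] [-0.28 -0.45 -0.51] -0.00015537519925564857
```

Well 1 stopped at z = 0.109, which is jar-lid height, so it is occupied. I'll probe the rest.

```bash
python3 - <<'E'
from rig import robot
from h import *
free=[]
for n in (2,3,6,5,4):
    robot.move_linear([*well(n),.165],velocity=.15)
    hit=robot.move_linear([*well(n),.085],velocity=.06,threshold=5)
    s=robot.get_state();print(n,hit,round(s['time'],2),s['ee_pos'].round(4),s['force'].round(2))
    robot.move_linear([*well(n),.17],velocity=.15)
    if not hit: free.append(n)
    if len(free)==2: break
    if hit and not .104<s['ee_pos'][2]<.114: print('odd');break
print(free,robot.get_state()['time'])
E
```

```text
2 True 7.93 [ 0.4926 -0.193   0.1094] [-1.88  1.38  8.61]
3 False 10.58 [ 0.5091 -0.2608  0.0853] [ 0.43  0.84 -0.3 ]
6 True 12.88 [ 0.5848 -0.2426  0.1094] [-2.44  1.23  7.28]
5 False 15.53 [ 0.5685 -0.1744  0.0853] [-0.29 -0.12  0.6 ]
[3, 5] 16.25
```

Wells 3 and 5 are free. I'll grasp bottle B first and put it in well 3.

```bash
python3 - <<'E'
from rig import robot
from h import *
p,y=BOT['B'];Rb=R(y+np.pi/2)
robot.move_linear([*well(5),.25],velocity=.2)
robot.gripper_to(.07)
robot.move_ptp([*p,.25],Rb)
cv2.imwrite('pics/wB.png',robot.grab_frame('wrist')[:,:,::-1])
robot.move_linear([*p,.14],velocity=.12)
s=robot.get_state();print(s['time'],s['ee_pos'].round(4),s['force'].round(2))
robot.gripper_to(.0)
s=robot.get_state();print(s['time'],s['opening'],s['force'].round(2))
robot.move_linear([*p,.31],velocity=.12)
s=robot.get_state();print(s['time'],s['opening'],s['force'].round(2))
cv2.imwrite('pics/wB2.png',robot.grab_frame('wrist')[:,:,::-1])
cv2.imwrite('pics/tB2.png',robot.grab_frame('top')[:,:,::-1])
cv2.imwrite('pics/sB2.png',robot.grab_frame('scene')[:,:,::-1])
E
```

```text
20.225 [0.4741 0.114  0.1406] [-0.38  0.69 -0.02]
20.8417 0.037064283080201474 [-1.94  0.8   3.21]
22.4083 0.03751997558725089 [-0.41  0.09 -2.5 ]
```

View pics/wB2.png

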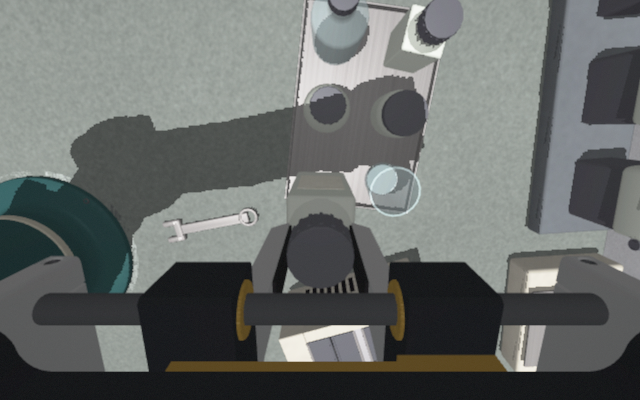

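View pics/sB2.png

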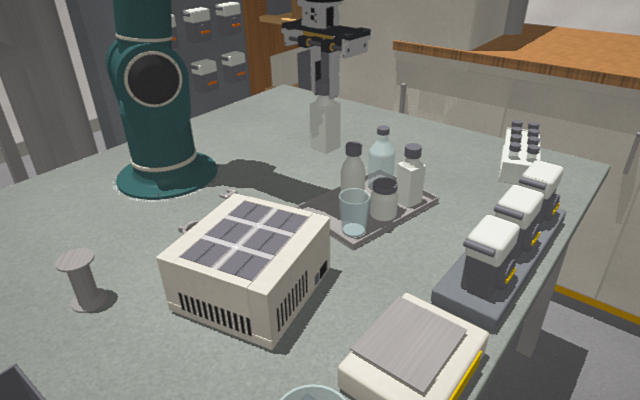

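The bottle is held upright and square to the jaws, at scene (325,125) and with its cap at wrist (320,250). I'll place it in well 3.

```bash
cat >> h.py <<'E'
def place(robot,n):
    w=well(n);Rw=R(BY+np.pi/2)
    robot.move_linear([*w,.31],velocity=.25,frame=Rw)
    s=robot.get_state();print(s['time'],s['ee_pos'].round(4),s['force'].round(2),s['opening'])
    h=robot.move_linear([*w,.185],velocity=.10,threshold=12)
    s=robot.get_state();print(h,s['time'],s['ee_pos'].round(4),s['force'].round(2))
    if h: return False
    h=robot.move_linear([*w,.160],velocity=.04,threshold=5)
    s=robot.get_state();print(h,s['time'],s['ee_pos'].round(4),s['force'].round(2))
    return h
E
python3 - <<'E'
from rig import robot
from h import *
print(place(robot,3))
cv2.imwrite('pics/wB3.png',robot.grab_frame('wrist')[:,:,::-1])
cv2.imwrite('pics/sB3.png',robot.grab_frame('scene')[:,:,::-1])
E
```

```text
24.2167 [ 0.5091 -0.2598  0.31  ] [ 0.45 -0.8  -2.86] 0.03703203529582024
False 25.6167 [ 0.5092 -0.2608  0.1855] [-0.69  0.99 -2.95]
True 26.1 [ 0.5087 -0.2605  0.1662] [ 0.77  0.56 -2.85]
True
```

View pics/wB3.png

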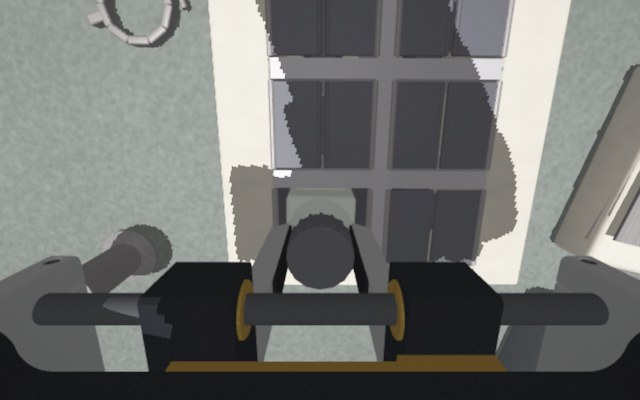

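View pics/sB3.png

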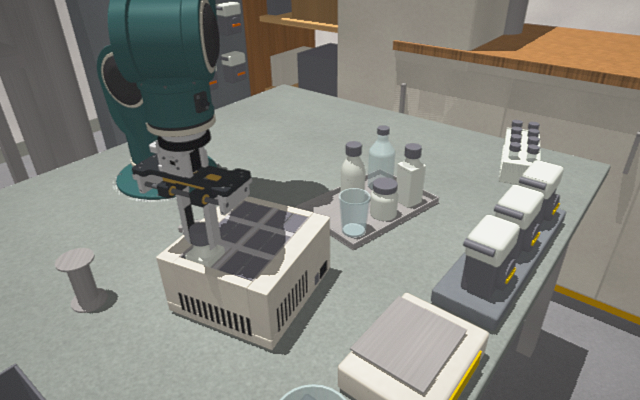

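It stopped at TCP z = 0.166, against an expected 0.167 for floor contact, and the wrist view shows the bottle centred in the well. I'll release it and fetch A.

```bash
python3 - <<'E'
from rig import robot
from h import *
w=well(3)
robot.gripper_to(.065)
s=robot.get_state();print(s['time'],s['force'].round(2),s['opening'])
robot.move_linear([*w,.26],velocity=.15)
cv2.imwrite('pics/wB4.png',robot.grab_frame('wrist')[:,:,::-1])
p,y=BOT['A'];Rb=R(y+np.pi/2)
robot.move_ptp([*p,.27],Rb)
s=robot.get_state();print(s['time'],s['ee_pos'].round(4))
cv2.imwrite('pics/tA.png',robot.grab_frame('wrist')[:,:,::-1])
cv2.imwrite('pics/sA.png',robot.grab_frame('scene')[:,:,::-1])
E
```

```text
26.825 [-0.25  0.49 -0.71] 0.06502024714179482
29.6083 [0.604  0.2732 0.2701]
```

View pics/tA.png

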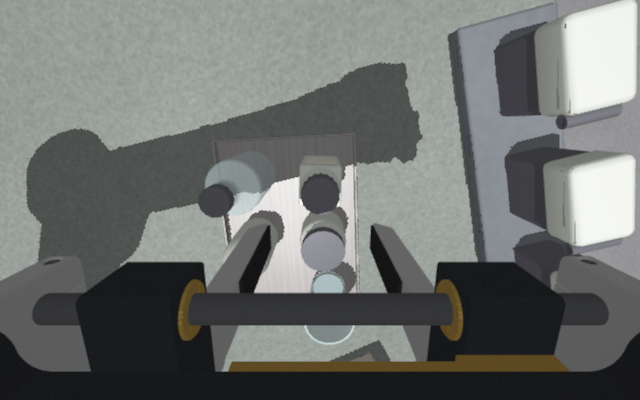

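View pics/sA.png

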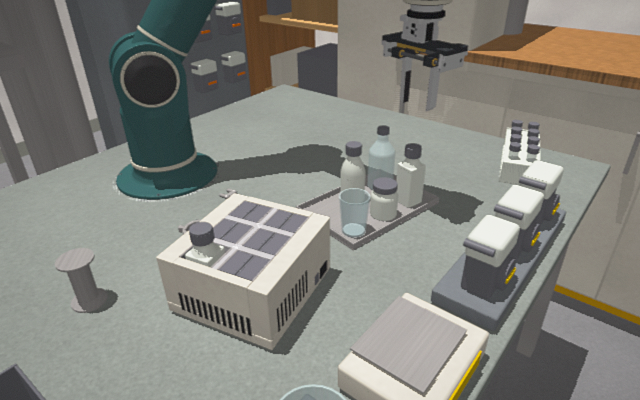

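Bottle B stands upright in well 3, with its cap at scene (202,233). In the wrist view bottle A is at (320,190), centred between the fingers. Next I'll grasp A.

```bash
python3 - <<'E'
from rig import robot
from h import *
p,y=BOT['A']
h=robot.move_linear([*p,.14],velocity=.12,threshold=10)
s=robot.get_state();print(h,s['time'],s['ee_pos'].round(4),s['force'].round(2))
assert not h
robot.gripper_to(.0)
s=robot.get_state();print(s['time'],s['opening'],s['force'].round(2))
robot.move_linear([*p,.32],velocity=.12)
s=robot.get_state();print(s['time'],s['opening'],s['force'].round(2))
cv2.imwrite('pics/wA2.png',robot.grab_frame('wrist')[:,:,::-1])
E
```

```text
False 30.9417 [0.6041 0.2746 0.1407] [-0.09 -0.07 -0.43]
31.4917 0.03699095435988083 [ 0.39 -1.07  1.86]
33.1417 0.03717233677033721 [-0.25  0.79 -2.12]
```

View pics/wA2.png

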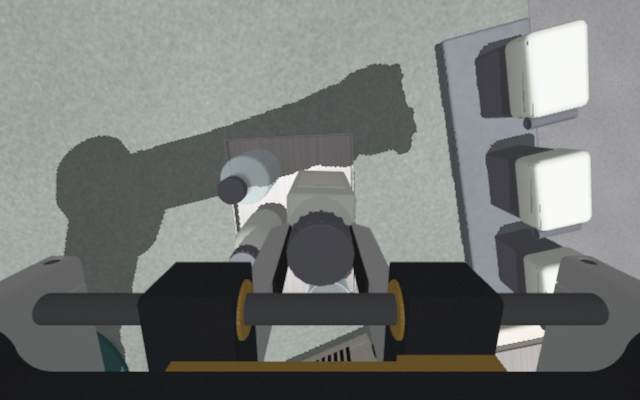

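The bottle is held squarely, with its cap at (320,248). I'll place it in well 5.

```bash
python3 - <<'E'
from rig import robot
from h import *
print(place(robot,5))
cv2.imwrite('pics/wA3.png',robot.grab_frame('wrist')[:,:,::-1])
cv2.imwrite('pics/sA3.png',robot.grab_frame('scene')[:,:,::-1])
E
```

```text
35.1417 [ 0.5685 -0.1734  0.3099] [ 0.4  -0.08 -1.57] 0.0370643884709618
False 36.5417 [ 0.5686 -0.1745  0.1855] [ 0.43 -0.2  -1.26]
True 37.025 [ 0.5683 -0.1741  0.1662] [-0.36 -0.13 -2.35]
True
```

View pics/wA3.png

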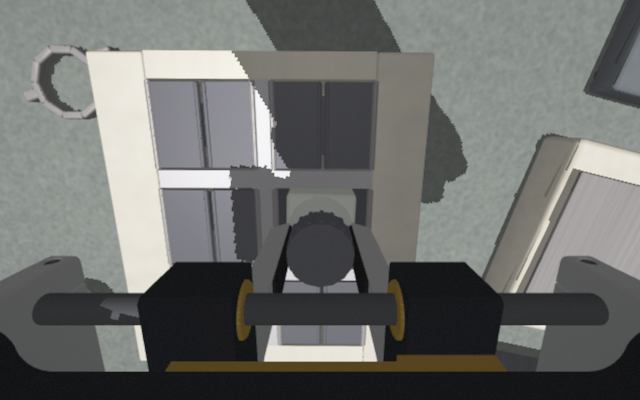

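View pics/sA3.png

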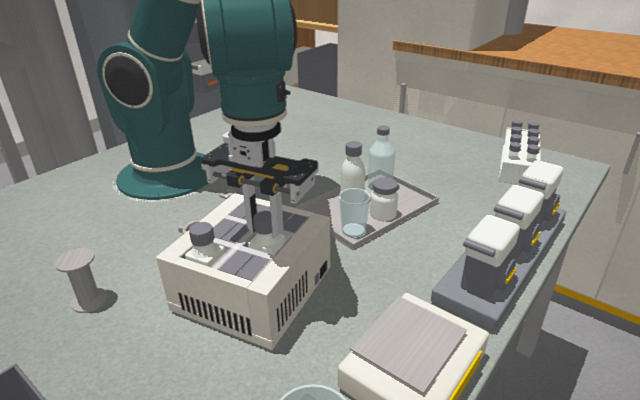

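It stopped at the same floor height, z = 0.166. I'll release, retreat and check.

```bash
python3 - <<'E'
from rig import robot
from h import *
robot.gripper_to(.065)
robot.move_linear([*well(5),.30],velocity=.15)
robot.move_ptp([.40,.30,.35],R(BY+np.pi/2))
robot.pause(.3)
s=robot.get_state();print(s['time'],s['ee_pos'].round(3),s['force'].round(2))
t=robot.grab_frame('top')[:,:,::-1];sc=robot.grab_frame('scene')[:,:,::-1]
cv2.imwrite('pics/tE.png',t);cv2.imwrite('pics/sE.png',sc)
i=robot.camera_info('top');si=robot.camera_info('scene')
for n in (3,5): print(n,'expected cap top px: top',proj(i,[*well(n),.18]).round(0),'scene',proj(si,[*well(n),.18]).round(0))
cv2.imwrite('pics/sEz.png',cv2.resize(sc[170:350,150:350],None,fx=3,fy=3,interpolation=cv2.INTER_CUBIC))
E
```

```text
40.925 [0.4  0.3  0.35] [0.13 0.2  0.99]
3 expected cap top px: top [[472. 224.]] scene [[200. 227.]]
5 expected cap top px: top [[422. 191.]] scene [[263. 216.]]
```

View pics/tE.png

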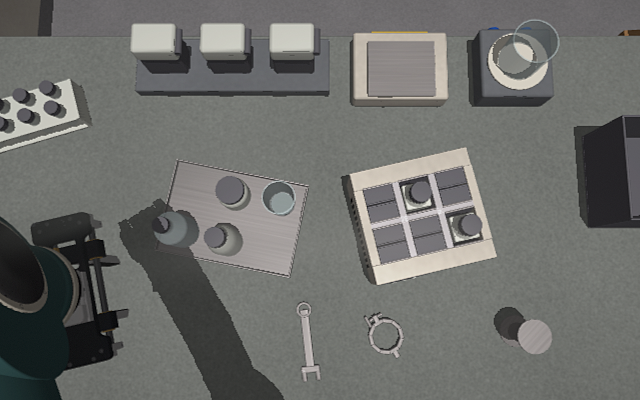

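View pics/sEz.png

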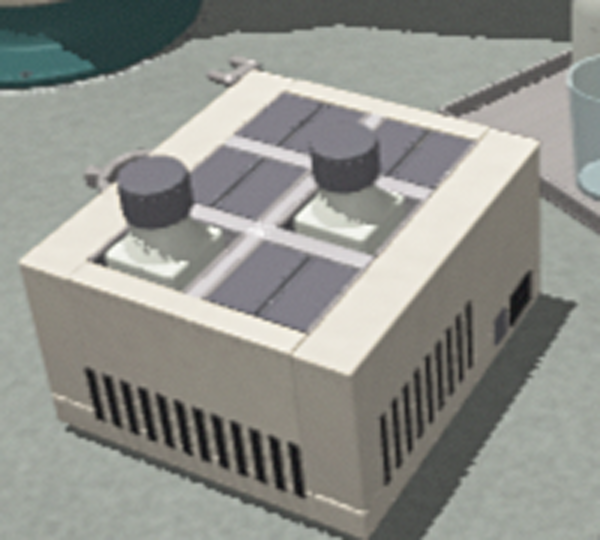

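```bash
python3 - <<'E'
from rig import robot
from h import *
im=cv2.imread('pics/tE.png');cv2.imwrite('pics/tEz.png',cv2.resize(im[140:290,335:505],None,fx=4,fy=4,interpolation=cv2.INTER_CUBIC))
E
```

```text
(no output)
```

View pics/tEz.png

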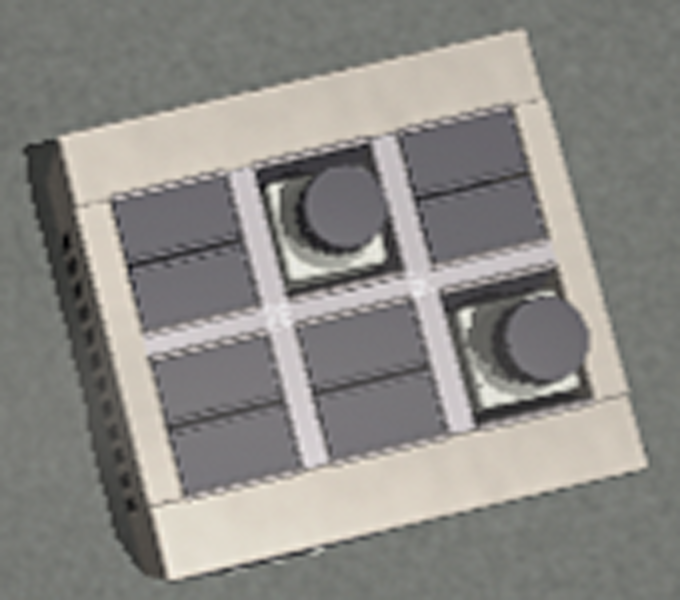

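The enlarged view puts the cap tops at (421,192) and (471,225), within about 1.5 px of prediction. Both bottles sit centred, aligned and upright, so I'll hand the job in.

```bash
python3 -c "
from rig import robot
print(robot.sign_off(), robot.get_state()['time'])"
```

```text
the job is handed in; nothing more can be done
the job is handed in; nothing more can be done
```

Both square bottles are in the two free wells, 3 and 5, and the job is handed in. `sign_off` gave no verdict.

- **Finding the wells:** With closed fingers, wells 1, 2 and 6 stopped at TCP z of about 0.109 m, which is jar-lid height. Wells 3 and 5 let the fingers go past it to 0.085 m with no contact. I did not probe well 4, since two free wells had already been found.
- **Placing:** I held each bottle by its cap and lowered it until it touched. Both stopped at TCP z = 0.166 m, against about 0.167 m expected for the well floor. I then let go and backed the arm away.
- **Last checks:** The cap tops were within about 2 px of where they should be in both the top and scene views. Both bottles looked upright and square in their wells. The four other items on the tray looked to be where they started. The arm was clear of everything, and the clock read about 41 s just before I handed in. No check failed.

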